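Clamp shut a specimen case in a safety cabinet

TASK

Lock the lid of the white specimen case: with a finger, push the clamp strap round over the lid until it is fully home in the jaw, then push the cam lever down until it lies flat along the strap, and move clear. Only push these parts: the case must stay standing where it is, not lifted or shoved along, and the bottle, jar, tube rack and slide tray are to be left alone.

Things in the scene. Friction and masses are not known exactly. Their poses are not given: they have to be found in the camera images.
- case: Loose white plastic-coated specimen case, lid already seated, about 2.6 kg, on four rubber feet. Origin: centre of the underside, on the work surface. Lid 156 (x) by 110 (y) mm, its flat top 80 mm above the origin. Strap's pivot post at its -y side, a C-shaped jaw at its +y side. It slides if pushed sideways with some 15 N or more. Pull bars stick out to 89 mm from the centre at both x ends, 45 mm up.
- strap_pivot (a point): On the strap's vertical pivot axis at the strap's mid-height: 68 mm towards -y from the case's centre and 94 mm above its underside. Fixed to the case; axes as the case.
- strap (a joint): Angle of the clamp strap about its vertical pivot (rad), 0 to 1.5. 0 = home: it lies along the case's +y axis from the pivot into the jaw, against a hard stop. Opening is anticlockwise from above: at angle a it points along (-sin a, cos a) in the case's x, y. It starts open by 0.6 to 1.1. Friction 0.12 N m (about 1 N at 130 mm from the pivot); it stays where left.
- strap_end (a point): Free end of the strap, on its centre line at mid-height, 148 mm from the pivot. The strap is a plain dark steel bar, 20 mm wide, 12 mm high, its underside 8 mm above the lid. A rubber pad of 14 mm radius hangs under it 68 mm from the pivot, almost down to the lid.
- jaw (a point): Middle of the jaw that receives the strap's end: 68 mm towards +y from the case's centre, 94 mm above its underside. The jaw is open to the case's -x side, 18 mm wide along y; its base and lip end 9 mm to the -x side of the strap's centre line, so the strap's pushed face stays 1 mm proud of them. Its top lip reaches 109 mm above the case's underside. Fixed to the case.
- cam_lever (a joint): Angle of the cam lever on the strap (rad), 0 to 0.95. 0 = standing up, 0.95 rad (54 degrees) above horizontal, leaning towards the strap's pivot; 0.95 = fully down, flat above the strap, pointing at the strap's pivot, on a hard stop. Elevation = 0.95 minus the joint value. Starts at 0 to 0.2. Friction 0.25 N m (5 N at 50 mm from its axis); it stays where left.
- lever_axis (a point): Centre of the cam lever's axis, which is horizontal, across the strap: on the strap's centre line, 112 mm from the strap's pivot and 17 mm above the strap's mid-height (111 mm above the case's underside). Moves with the strap.
- lever_end (a point): Tip of the cam lever, 70 mm from its axis, on its centre line. The lever is a steel shank with a plain metal grip 20 mm wide and 10 mm thick over its last 48 mm.
- bottle: Bystander: amber glass bottle, 44 mm diameter, 105 mm high. Origin: centre of the underside.
- jar: Bystander: clear jar, 52 mm diameter, 60 mm high. Origin: centre of the underside.
- tube_rack: Bystander: red tube rack, 110 by 200 by 45 mm, with three capped tubes reaching 86 mm up. Origin: centre of the underside.
- slide_tray: Bystander: flat steel tray of glass slides, 220 by 160 by 28 mm. Origin: centre of the underside.
Mind the look-alikes: they are no part of the job. What is meant by the case is not red, and is the larger of those in its own colour.

How it is judged:
On the way, in this order (a step that is already met when the one before it is completed fails the run):
1. the strap is home in the jaw (within 0.08 rad) with the lever still up (value of joint strap below 0.08 rad and value of joint cam_lever below 0.5 rad), for 0.2 s.
2. the cam lever is down (within 0.08 rad) with the strap home (value of joint strap below 0.08 rad and value of joint cam_lever above 0.87 rad), for 0.2 s.
At the end, for the whole second after the job is handed in: The strap is home (joint below 0.08 rad), the cam lever down (joint above 0.87 of 0.95 rad), everything at rest, the case upright and within 25 mm of where it stood (its jaw within 35 mm), and the bottle, jar, tube rack and slide tray within 20 mm of where they stood (all of step 2 and distance of case from where it was at the start of the episode below 0.025 m and distance of jaw from where it was at the start of the episode below 0.035 m and angle between case's own z axis and vertical below 0.05 rad and distance of each of bottle, jar, tube_rack, slide_tray from where it was at the start of the episode below 0.02 m and linear speed of case below 0.02 m/s and velocity of joint each of strap, cam_lever below 0.1 rad/s); the robot touches nothing.
It fails at once if the cam lever is pushed down before the strap is home (value of joint cam_lever above 0.5 rad and value of joint strap above 0.15 rad).
It fails at once if the case is lifted or tipped (8 mm, 0.12 rad) (height (world z) of case above 0.008 m or angle between case's own z axis and vertical above 0.12 rad).
It fails at once if the case is shoved along by more than 25 mm (its jaw by more than 35 mm) (distance of case from where it was at the start of the episode above 0.025 m or distance of jaw from where it was at the start of the episode above 0.035 m).
It fails at once if a bystander is moved by more than 20 mm, lifted or knocked over (distance of any of bottle, jar, tube_rack, slide_tray from where it was at the start of the episode above 0.02 m or angle between any of bottle, jar, tube_rack, slide_tray's own z axis and vertical above 0.3 rad).
It also fails if it takes over 48 s, if anything falls off the work surface, if the arm or the gripper's body presses on something with over 40 N, if the wrist force passes 120 N, or if a joint passes its speed limit or range.

ROBOT

A 6-joint arm with a two-finger parallel gripper is mounted at the origin on the work surface. World frame = base frame: x ahead of the robot, y to its left, z up, the work surface at z = 0. Lengths are in m, angles in rad, forces in N, time in s.
With the tool pointing down it reaches from about 0.275 to 0.825 m from the base axis. Payload 4.9 kg.
Tool frame: the origin (TCP) lies midway between the tips of the shut fingers; the grasp point (between the pads) lies 19 mm behind it (bot.grip_depth is the distance from the TCP to the grasp point, in m); y points along the fingers, x is the direction in which the jaws open and shut, and the axes are right-handed (so a half turn about y gives the same grasp; the last joint's range is limited). The gripper opens to 85 mm and grips with 20 to 120 N. Pads are 22 mm wide; open, the fingers measure 114 mm over their backs; the gripper's body (76 mm by 85 mm) begins 54 mm behind the grasp point. The pads swing forward as they close: fully open they stand 13 mm farther back than shut.
Start: joints at [-1.452, 0.326, -0.193, 1.052, 0, 1.437], TCP at [0.138, -0.533, 0.231] pointing down, gripper open.
Joint ranges: [-2.65, 2.65], [-0.97, 1.79], [-1.3, 1.35], [-1.93, 2.1], [-1.47, 1.37], [-3.14, 3.14]. Speed limits (rad/s): [2.57, 2.57, 3.14, 3.14, 3.14, 3.14].

INTERFACE

Orientations are given as a unit quaternion [w, x, y, z].
In Python, from cell import bot gives the robot as it stands. Calls block until the motion is done:
- bot.move_pose(position, orientation): joint-space move of the TCP to a pose.
- bot.move_linear(position, speed=0.15, rotation=None, until_force=None): straight line of the TCP; rotation=None keeps the orientation; speed is the mean speed in m/s. With until_force (N) it stops when the force on the tool has changed by that much, and returns True; else False.
- bot.goto_joints(angles): joint-space move.
- bot.set_gripper(opening, grasp_force=None): opening from 0.0 (shut) to 1.0 (fully open); grasp_force is the grip in N (None keeps the last); returns when the fingers have stopped.
- bot.wait(seconds).
- bot.solve_ik(position, orientation): joint angles nearest the present ones, or None.
- bot.camera(name): name is "side" or "top" or "wrist"; returns the picture (400x640x3 uint8, red, green, blue); there is no depth.
- bot.calibration(name): a dict with "mtx" (3x3 intrinsics, pixels), "extrinsics" (4x4, takes a point from world to camera coordinates); the wrist camera has in their place "hand_eye" (4x4, takes a point from camera to tool coordinates, whose origin is the TCP and whose axes are the tool frame's). Camera axes: x right, y down, z forward; pixel columns grow to the right and rows downward; lengths in m; the calibration is good to about 2 mm. A picture is of the moment at which its call begins: read the wrist's pose just before it. calibration takes no time and is no camera call.
A pose or a line that the arm cannot do raises bot.PlanningError and nothing moves.
- bot.close_job(): hands the job in, once; it reports no verdict.
Trained networks look in the newest picture that a camera, given by its name, has taken for a name from the list of things; names that differ only in an ending like _2 or _b are one class to them, and where a whole thing is asked for, a point or a joint stands for the part that bears it (a point fixed in the world has none). Each returns a list of dicts, best first, with "confidence" (0 to 1); they miss things now and then, are a little off and sometimes report something else, mostly with a low value. They report only what shows in the picture. A call takes as long as a camera call. They do not tell look-alikes from the thing itself.
- bot.search_frame(camera, thing): "bbox" ([left, top, width, height] in pixels, round what is visible of it).
Readings, each from a call of its own:
- bot.read_clock(): time.
- bot.read_joint_positions(): joint angles.
- bot.read_joint_vel(): joint speeds.
- bot.read_joint_efforts(): joint torques, N m.
- bot.read_position(): TCP position.
- bot.read_tool_rot(): TCP orientation.
- bot.read_ft_force(): force on the tool from outside, world axes, zero at the start.
- bot.read_moment(): the same for the moment, N m.
- bot.read_gripper_width(): opening from 0.0 (shut) to 1.0 (fully open).
Only numpy, scipy, OpenCV 4.12 (cv2) and the standard library are available. Lean on these libraries where they do the work, as an engineer would, in place of code of your own. Each camera call takes 0.05 s, during which the arm holds its last target. There are 200 camera calls.

## Working session

There is one attempt and no reset: what is moved stays moved. The work goes in short steps, each a Python script; the robot and the scene stay as the last script left them, time stands still between calls to the robot, and variables do not carry over. Pictures are saved under pics/ and viewed, about 8 in all and at most 12, crops included, and the job is handed in when it is done.

```bash
mkdir -p pics; ls; python3 - <<'E'
from cell import bot
import cv2
for c in ("top","side"):
    im=bot.camera(c); cv2.imwrite(f"pics/{c}0.png",im[:,:,::-1])
    k=bot.calibration(c); print(c,k["mtx"].round(1).tolist(),k["extrinsics"].round(4).tolist())
    for t in("case","strap","cam_lever","jaw","strap_end","lever_end","lever_axis"):
        print(t,[(d["bbox"],round(d["confidence"],2)) for d in bot.search_frame(c,t)])
print(bot.read_clock(), bot.calibration("wrist")["hand_eye"].round(4).tolist())
E
```

```text
pics
top [[416.5, 0.0, 319.0], [0.0, 416.5, 202.3], [0.0, 0.0, 1.0]] [[0.0085, -1.0, 0.0005, -0.0151], [-0.9846, -0.0085, -0.1745, 0.6214], [0.1745, 0.001, -0.9846, 1.0963], [0.0, 0.0, 0.0, 1.0]]
case [([294.6, 122.1, 43.8, 47.7], 0.87), ([252.8, 172.6, 62.7, 71.3], 0.77), ([336.6, 212.1, 66.0, 71.5], 0.7)]
strap [([343.5, 225.5, 44.5, 36.1], 0.81), ([299.7, 130.4, 37.2, 11.0], 0.72), ([266.4, 192.8, 47.1, 48.0], 0.7)]
cam_lever [([270.5, 210.7, 20.6, 19.8], 0.51), ([303.8, 130.4, 13.6, 14.6], 0.43)]
jaw [([252.3, 171.2, 57.0, 68.2], 0.77), ([332.8, 213.0, 67.2, 70.2], 0.7), ([297.6, 118.8, 40.1, 48.1], 0.63)]
strap_end [([346.1, 222.7, 42.8, 40.2], 0.94), ([267.8, 192.0, 44.2, 48.2], 0.76), ([299.3, 134.0, 39.5, 13.7], 0.71), ([322.9, 184.6, 21.5, 20.2], 0.62)]
lever_end [([276.0, 213.6, 14.9, 20.0], 0.73)]
lever_axis [([273.6, 210.3, 18.6, 19.6], 0.63), ([369.3, 243.5, 19.0, 15.7], 0.61)]
side [[507.8, 0.0, 321.5], [0.0, 507.8, 194.7], [0.0, 0.0, 1.0]] [[0.9895, -0.1439, -0.0159, -0.6112], [-0.1019, -0.6142, -0.7825, 0.1553], [0.1028, 0.7759, -0.6224, 1.5459], [0.0, 0.0, 0.0, 1.0]]
case [([283.3, 164.6, 61.7, 51.1], 0.98), ([354.6, 184.7, 47.7, 44.6], 0.72), ([255.7, 217.9, 63.5, 60.4], 0.6)]
strap [([281.8, 169.6, 47.8, 28.6], 0.83), ([265.3, 218.9, 38.9, 38.9], 0.79), ([372.1, 182.9, 17.3, 33.0], 0.68)]
cam_lever [([275.6, 216.5, 11.0, 25.8], 0.75), ([292.1, 169.5, 17.1, 10.9], 0.45)]
jaw [([255.4, 216.9, 62.3, 62.0], 0.96), ([355.1, 185.7, 47.2, 44.5], 0.56)]
strap_end [([286.2, 171.7, 40.9, 24.9], 0.82), ([271.5, 215.2, 33.7, 40.3], 0.69), ([368.5, 185.1, 18.7, 29.1], 0.52)]
lever_end [([273.7, 220.9, 12.9, 24.1], 0.63), ([292.9, 168.8, 11.3, 14.9], 0.57), ([345.4, 163.0, 10.2, 29.0], 0.51)]
lever_axis [([292.6, 171.5, 12.3, 9.1], 0.49), ([274.7, 212.6, 12.7, 30.9], 0.49)]
0.8 [[1.0, 0.0013, 0.001, 0.0003], [-0.0006, -0.2751, 0.9614, -0.1427], [0.0015, -0.9614, -0.2751, 0.0705], [0.0, 0.0, 0.0, 1.0]]
```

```bash
python3 - <<'E'
import cv2
a=cv2.imread("pics/top0.png")[100:300,200:440]; b=cv2.imread("pics/side0.png")[130:300,220:430]
cv2.imwrite("pics/tc.png",cv2.resize(a,(720,600),interpolation=cv2.INTER_CUBIC))
cv2.imwrite("pics/sc.png",cv2.resize(b,(735,595),interpolation=cv2.INTER_CUBIC))
E
```

```text
(no output)
```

View pics/tc.png

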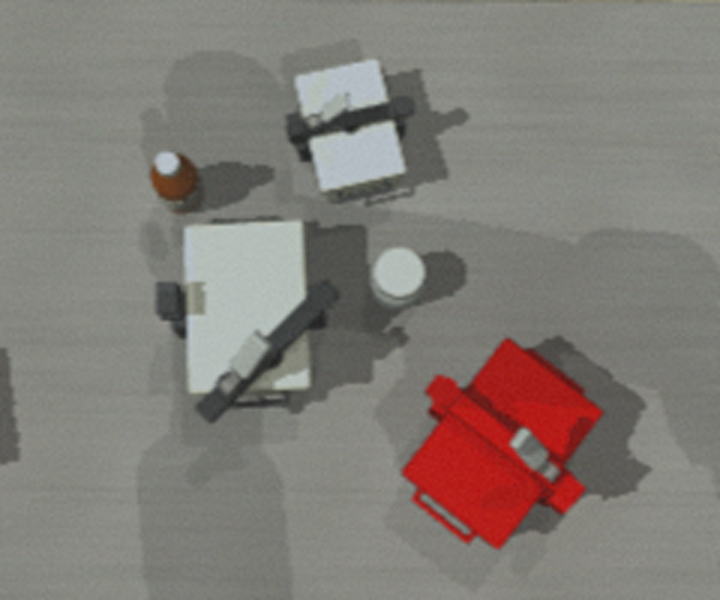

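View pics/sc.png

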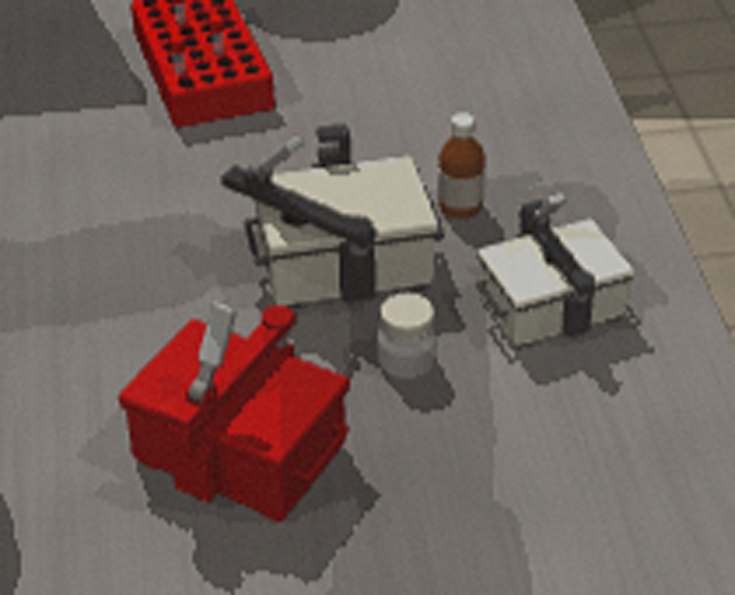

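```bash
cat > h.py <<'E'
import numpy as np
from cell import bot
from scipy.spatial.transform import Rotation as R
K={c:bot.calibration(c) for c in("top","side")}
def proj(c,P):
    k=K[c]; p=k["extrinsics"]@np.append(P,1); q=k["mtx"]@p[:3]; return q[:2]/q[2]
def world(pose,p):
    x,y,t=pose[:3]; c,s=np.cos(t),np.sin(t)
    return np.array([x+c*p[0]-s*p[1],y+s*p[0]+c*p[1],p[2]])
def quat(ang,s=1):
    """tool down, tool z along s*(cos ang, sin ang)"""
    z=s*np.array([np.cos(ang),np.sin(ang),0]); y=np.array([0,0,-1.])
    return np.roll(R.from_matrix(np.c_[np.cross(y,z),y,z]).as_quat(),1)
E
cat > fit.py <<'E'
from h import *; from scipy.optimize import least_squares
obs=[("top",(.078,.055,.08),(185,227)),("top",(.078,-.055,.08),(302,221)),("top",(-.078,-.055,.08),(311,388)),("top",(-.078,.055,.08),(188,392)),
("top",(0,-.068,.1),(326,294)),("top","end",(206,413)),
("side",(.078,.055,.08),(408,157)),("side",(.078,-.055,.08),(440,235)),("side",(0,-.068,.1),(357,228)),("side","end",(228,175)),("top",(0,.068,.109),(168,300)),("side",(0,.068,.109),(335,130))]
S={"top":(3,(200,100)),"side":(3.5,(220,130))}
def res(v):
    r=[]
    for c,p,uv in obs:
        f,o=S[c]; uv=(np.array(uv)+.5)/f-.5+o
        if p=="end": p=(-.148*np.sin(v[3]),-.068+.148*np.cos(v[3]),.094)
        r.append(proj(c,world(v,p))-uv)
    return np.ravel(r)
s=least_squares(res,[.55,.05,0,.8],loss="soft_l1")
print(s.x.round(4)); print(res(s.x).reshape(-1,2).round(1).tolist())
a=s.x[3]
from h import *
for s2 in(1,-1):
  for aa in(a,0): 
    P=world(s.x,(-.136*np.sin(aa)-.035*np.cos(aa),-.068+.136*np.cos(aa)-.035*np.sin(aa),.12))
    q=bot.solve_ik(P,quat(np.pi/2+s.x[2]+aa,s2)); print(s2,aa,P.round(3),None if q is None else np.round(q,2))
E
python3 fit.py
```

```text
[0.6198 0.0891 0.0504 0.7421]
[[0.2, -1.5], [1.4, -1.2], [0.4, -0.1], [0.3, 0.3], [-1.0, 1.0], [-1.0, 0.8], [1.6, -0.6], [0.1, -2.7], [0.2, 0.1], [0.1, 0.2], [-0.0, 0.5], [-1.6, 0.7]]
1 0.7421064380471888 [0.502 0.092 0.12 ] [ 0.04  0.36 -0.46  0.75  0.    0.81]
1 0 [0.581 0.155 0.12 ] [ 0.14  0.51 -0.21  0.85  0.    1.66]
-1 0.7421064380471888 [0.502 0.092 0.12 ] [ 0.04  0.36 -0.46  0.75  0.   -2.33]
-1 0 [0.581 0.155 0.12 ] [ 0.14  0.51 -0.21  0.85  0.   -1.48]
```

```bash
cat >> h.py <<'E'
def wristcam():
    k=bot.calibration("wrist"); T=np.eye(4); T[:3,3]=bot.read_position()
    T[:3,:3]=R.from_quat(np.roll(bot.read_tool_rot(),-1)).as_matrix()
    K["wrist"]={"mtx":k["mtx"],"extrinsics":np.linalg.inv(T@k["hand_eye"])}
    return bot.camera("wrist")[:,:,::-1].copy()
def model(v,lev=0.1):
    """named world points; v=x,y,yaw,strap"""
    sp=lambda r,w,z: (-r*np.sin(v[3])+w*np.cos(v[3]),-.068+r*np.cos(v[3])+w*np.sin(v[3]),z)
    m={f"lid{i}":(a,b,.08) for i,(a,b) in enumerate(((.078,.055),(.078,-.055),(-.078,-.055),(-.078,.055)))}
    m.update(piv=(0,-.068,.1),e1=sp(.148,.01,.1),e2=sp(.148,-.01,.1),jaw=(0,.068,.109),lev=sp(.112-.07*np.cos(.95-lev),0,.111+.07*np.sin(.95-lev)))
    return {k:world(v,p) for k,p in m.items()}
E
python3 - <<'E'
from h import *; import cv2
v=[.6198,.0891,.0504,.7421]
bot.set_gripper(0.0)
bot.move_pose([.58,.08,.36],quat(np.pi/2+v[2]))
im=wristcam(); cv2.imwrite("pics/w1raw.png",im)
np.save("w1ext.npy",K["wrist"]["extrinsics"])
for n,P in model(v).items():
    p=proj("wrist",P); print(n,p.round(0)); cv2.drawMarker(im,tuple(int(t) for t in p),(0,0,255),cv2.MARKER_CROSS,9,1)
cv2.imwrite("pics/w1.png",im); print(bot.read_clock())
E
```

```text
lid0 [405. 121.]
lid1 [399. 199.]
lid2 [292. 199.]
lid3 [290. 121.]
piv [346. 211.]
e1 [277. 127.]
e2 [266. 137.]
jaw [350. 110.]
lev [314. 188.]
4.325
```

View pics/w1.png

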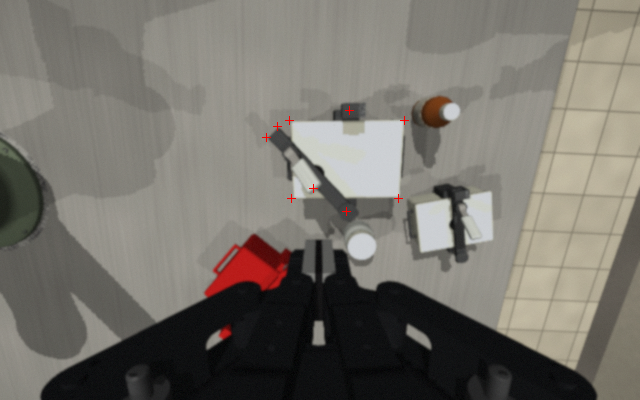

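```bash
python3 - <<'E'
import cv2
for n in("w1raw",):
    a=cv2.imread(f"pics/{n}.png")[90:240,245:425]; cv2.imwrite("pics/w1c.png",cv2.resize(a,(720,600),interpolation=cv2.INTER_CUBIC))
E
```

```text
(no output)
```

View pics/w1c.png

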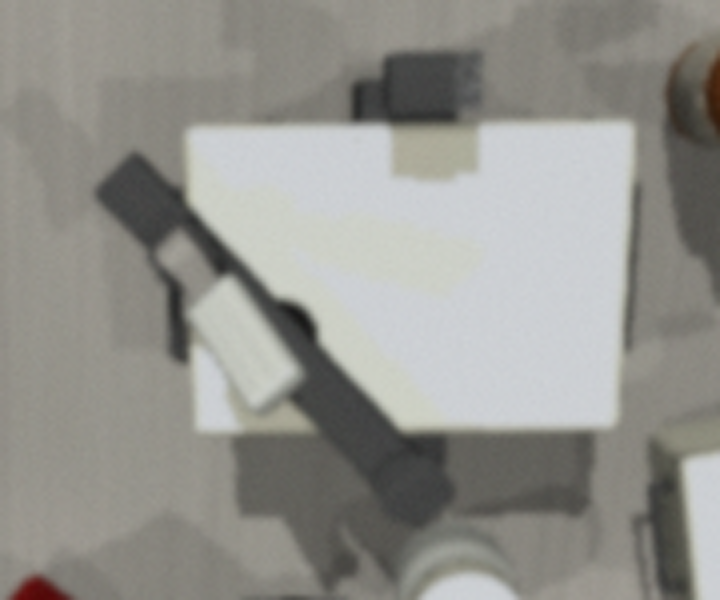

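```bash
python3 - <<'E'
from h import *; from scipy.optimize import least_squares
K["wrist"]={"mtx":bot.calibration("wrist")["mtx"],"extrinsics":np.load("w1ext.npy")}
o=dict(lid0=(634,121),lid1=(617,429),lid2=(197,432),lid3=(186,128),piv=(415,487),e1=(137,152),e2=(97,190),lev=(280,393))
o={k:(np.array(p)+.5)/4-.5+(245,90) for k,p in o.items()}
f=lambda v:np.ravel([proj("wrist",model(v,v[4])[k])-p for k,p in o.items()])
s=least_squares(f,[.62,.089,.05,.74,.1],loss="soft_l1"); print(s.x.round(4)); print(f(s.x).reshape(-1,2).round(1).tolist())
E
```

```text
[0.6214 0.0894 0.0669 0.7299 0.0649]
[[2.0, -0.3], [1.5, 0.9], [-0.4, 1.8], [-0.9, -0.1], [-0.3, -0.1], [0.0, -0.8], [-0.8, 0.3], [0.2, -0.3]]
```

```bash
cat >> h.py <<'E'
V=[.6208,.0893,.058,.735]
def fing(a,r,d,z):
    """finger beside the strap at angle a, radius r, d behind its centre line"""
    return world(V,(-r*np.sin(a)-d*np.cos(a),-.068+r*np.cos(a)-d*np.sin(a),z)),quat(np.pi/2+V[2]+a)
E
python3 - <<'E'
from h import *; import cv2
r=.136
p,q=fing(V[3],r,.042,.16); bot.move_pose(p,q)
p,q=fing(V[3],r,.042,.088); print(bot.move_linear(p,speed=.08,until_force=6))
f0=np.array(bot.read_ft_force())
for a in np.linspace(.735,.06,7):
    p,q=fing(a,r,.0245,.088); h=bot.move_linear(p,speed=.06,rotation=q,until_force=10)
    print(round(a,2),h,np.round(np.array(bot.read_ft_force())-f0,1))
    if h: break
im=wristcam(); cv2.imwrite("pics/w2.png",im); print(bot.read_clock())
E
```

```text
False
0.74 False [ 0.3  1.4 -0.3]
0.62 False [-0.4  0.3 -1. ]
0.51 False [ 0.3  0.8 -0.5]
0.4 False [-0.6  0.1 -1.1]
0.28 False [-0.   0.7 -1.2]
0.17 False [-0.2  0.4 -1.6]
0.06 False [ 0.2 -0.  -1.3]
9.1833
```

View pics/w2.png

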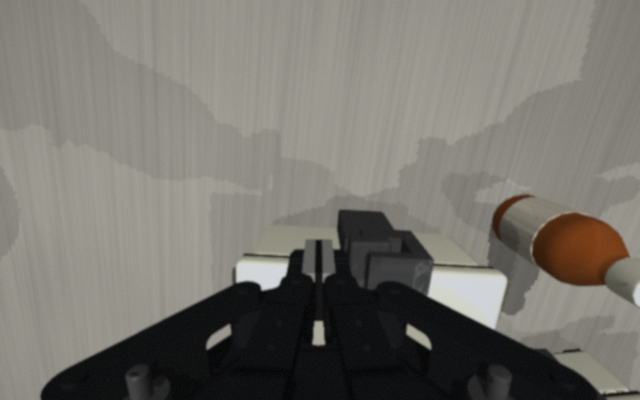

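```bash
python3 - <<'E'
from h import *; import cv2
p,q=fing(0,.136,.0245,.088); bot.move_linear(p,speed=.04,rotation=q,until_force=7)
f0=np.array(bot.read_ft_force())
p,q=fing(0,.136,.0245-.025,.088); h=bot.move_linear(p,speed=.02,until_force=7)
pos=np.array(bot.read_position()); e=pos[:2]-np.array(V[:2]); c,s=np.cos(V[2]),np.sin(V[2])
print(h,np.round(np.array(bot.read_ft_force())-f0,1),"case frame",(c*e[0]+s*e[1]).round(4),(-s*e[0]+c*e[1]).round(4))
p,q=fing(0,.136,.06,.088); bot.move_linear(p,speed=.1)
p,q=fing(0,.136,.06,.30); bot.move_linear(p,speed=.2)
bot.move_pose(world(V,(-.04,-.01,.30)),quat(np.pi/2+V[2]))
im=wristcam(); np.save("w3ext.npy",K["wrist"]["extrinsics"])
p=proj("wrist",world(V,(0,0,.1))).astype(int); print(p)
im=im[60:260,230:470]
cv2.imwrite("pics/w3.png",cv2.resize(im,(720,600),interpolation=cv2.INTER_CUBIC)); print(bot.read_clock())
E
```

```text
True [ 0.8 -0.  -0.1] case frame -0.0254 0.0679
[353 168]
12.0917
```

View pics/w3.png

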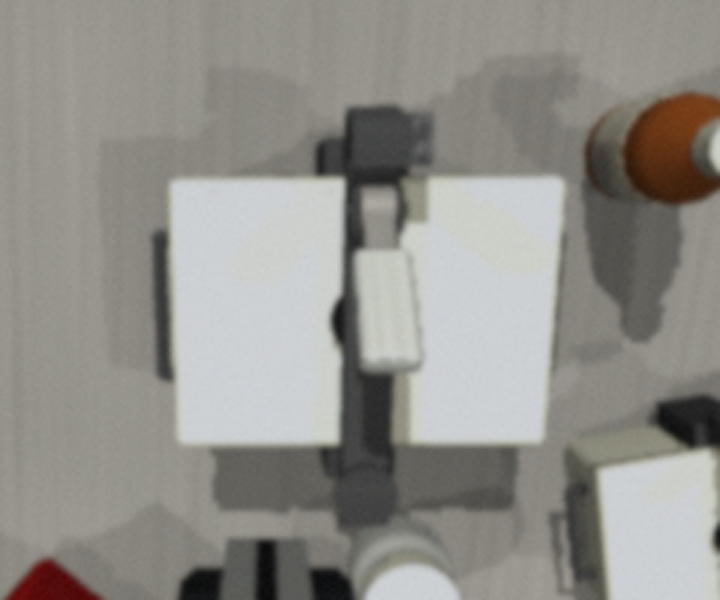

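```bash
cat > fit3.py <<'E'
from h import *; from scipy.optimize import least_squares
K["wrist"]={"mtx":bot.calibration("wrist")["mtx"],"extrinsics":np.load("w3ext.npy")}
o=dict(lid0=(565,178),lid1=(545,443),lid2=(179,443),lid3=(169,180),piv=(366,497),lev=(391,362))
o={k:(np.array(p)+.5)/3-.5+(230,60) for k,p in o.items()}
f=lambda v:np.ravel([proj("wrist",model([*v[:3],0],v[3])[k])-p for k,p in o.items()])
s=least_squares(f,[*V[:3],.1],loss="soft_l1"); print(s.x.round(4)); print(f(s.x).reshape(-1,2).round(1).tolist())
for a in(0,.08):  # strap left edge at r=.11, observed about x=344,y=200
    P=world(s.x,(-.11*np.sin(a)-.01*np.cos(a),-.068+.11*np.cos(a),.1)); print(a,((proj("wrist",P)-(230,60)+.5)*3-.5).round(0))
E
python3 fit3.py
```

```text
[0.6204 0.0894 0.065  0.0536]
[[1.3, -0.7], [0.6, 1.6], [-1.2, 2.4], [-1.2, -0.3], [-0.3, -0.8], [0.4, 0.1]]
0 [345. 215.]
0.08 [321. 216.]
```

```bash
python3 - <<'E'
from h import *; import cv2
V[:3]=[.6205,.0894,.062]
def lp(e,m=0,l=.058,t=.005): # TCP when the finger's corner is on the lever's top face
    r=.112-l*np.cos(e)+(t+m)*np.sin(e)+.011; z=.111+l*np.sin(e)+(t+m)*np.cos(e)
    return world(V,(0,-.068+r,z))
q=quat(np.pi/2+V[2])
p=lp(.95,.006); bot.move_pose([p[0],p[1],.25],q); print(bot.move_linear(p,speed=.1,until_force=8))
f0=np.array(bot.read_ft_force())
for e in np.linspace(.9,.05,8):
    h=bot.move_linear(lp(e),speed=.05,until_force=20); print(round(e,2),h,np.round(np.array(bot.read_ft_force())-f0,1))
    if h: break
else:
    p=lp(0); p[2]-=.012; print(bot.move_linear(p,speed=.02,until_force=15),bot.read_position()[2],np.round(np.array(bot.read_ft_force())-f0,1))
print(bot.read_clock())
E
```

```text
False
0.9 False [-0.3 -0.3 -1.1]
0.78 False [ 0.6  0.2 -0. ]
0.66 False [ 0.4  0.9 -0.9]
0.54 False [ 0.2 -0.  -0.2]
0.41 False [-0.9 -0.3 -0. ]
0.29 False [-0.2  0.5  0.1]
0.17 False [ 0.1  0.5 -0.5]
0.05 False [-0.  -0.1 -0.4]
True 0.11582487033977337 [-2.   0.4  5.3]
16.2583
```

```bash
python3 - <<'E'
from h import *; import cv2
p=np.array(bot.read_position()); bot.move_linear(p+[0,0,.18],speed=.15)
bot.move_pose(world(V,(-.04,-.01,.30)),quat(np.pi/2+V[2]))
im=wristcam()[60:260,230:470]
cv2.imwrite("pics/w4.png",cv2.resize(im,(720,600),interpolation=cv2.INTER_CUBIC))
bot.goto_joints([-1.452,.326,-.193,1.052,0,1.437])
s=bot.camera("side")[130:300,220:430,::-1]; cv2.imwrite("pics/s4.png",cv2.resize(s,(735,595),interpolation=cv2.INTER_CUBIC)); print(bot.read_clock())
E
```

```text
20.675
```

View pics/w4.png

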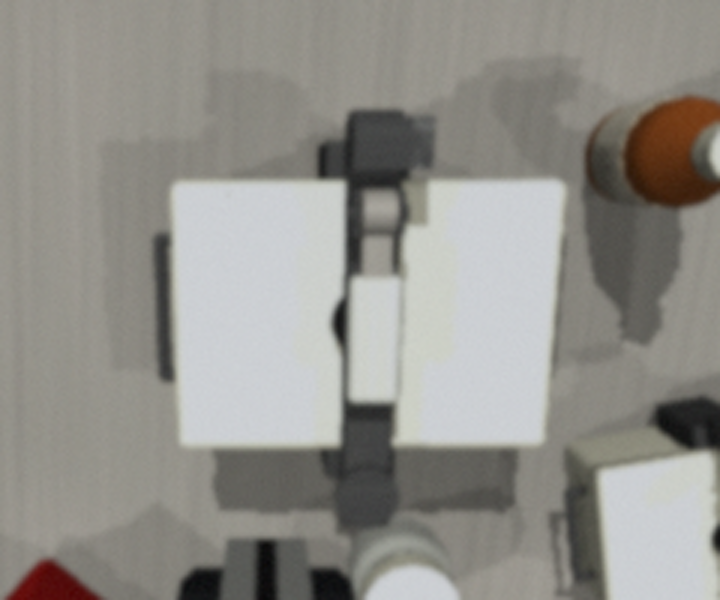

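View pics/s4.png

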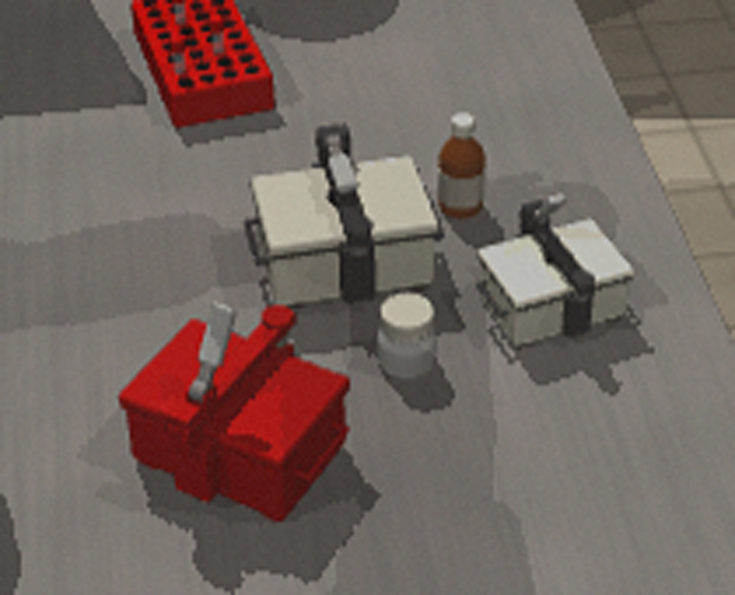

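```bash
python3 -c "
from cell import bot
print(bot.read_position(),bot.read_clock()); bot.close_job()"
```

```text
[ 0.1384401  -0.53214512  0.23135614] 20.675
the job is handed in; nothing more can be done
```

The lid of the larger white case is locked and the job is handed in, at 20.7 s on the robot's clock. With the shut fingers I pushed the strap round its arc into the jaw, then pushed the cam lever down. I then moved the arm back to its start pose, clear of everything.

**Strap:** the wrist picture shows its edge at about pixel 344. My model predicts 345 for fully home and 321 for 0.08 rad open. That was measured before the lever push. The picture taken afterwards shows no change.

**Lever:** the downward push stopped on force at z = 0.1158 m, where the top of a flat lever should be at 0.116 m. The last wrist picture shows the lever lying along the strap.

**Case and bystanders:** by the camera fits, the case had moved less than about 1 mm after the strap push. In the last pictures the case, bottle, jar and tube rack look unmoved. I did not check the slide tray, but the arm worked only around the case.

**Checks that disagreed:**
- **Forces:** the force read after each push step was close to zero, not the 1 to 5 N expected from friction. At the lever's final stop it read 5 N, although the stop was set at 15 N. I therefore relied on positions and pictures.
- **Case fit:** it left up to about 2.5 pixels of error at the lid corners.

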